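# Finish the wooden toy house

### The job

Finish the half-built wooden toy house that stands on the round board: set the long storey block on the house's ground floor and the long roof on top of that storey, each with the lug on its underside dropped into the notch below so that it sits fully home and upright, lined up with the house. Use the long pieces with the same footprint as the ground floor, not the short ones lying about, and let go of everything at the end.

Things in the scene. Friction and masses are not known exactly. Their poses are not given: they have to be found in the camera images.
- base_top (a point): Ground floor of the toy house: light-wood block (sizes in mm) 110 (its x) x 62 (y) x 40 high, a dark door on each long side, fixed on a round board (diameter 210, 8 thick). In the middle of its top is a notch 80 (x) x 40 (y), 16 deep. The point: centre of its top face, 48 above the table; z up. Either way round is the same.
- storey_mid (a point): Long storey, loose, light wood, 0.17 kg: mm: body 110 (its x) x 62 (y) x 40 high, 3 dark windows a side, on top a notch 80 x 40, 16 deep. Stands on a lug 62 (x) x 22 (y) x 14 deep under its middle; seated, the body rests on the ground floor's top. Grip across the 62. The point: its centre, 27 above the lug's foot, 27 below its top; z up. Either way round is the same. Not the one 70 long.
- roof_mid (a point): Long roof, loose, light wood, 0.14 kg. Heights in mm: lug 62 (its x) x 22 (y) from 0 to 14; eaves slab 110 x 62 to 28; gable, ridge along x, to 50; chimney 40 (x) x 28 (y) in the middle to 80: grip across its 28. Stands on the lug; seated, the slab rests on the storey's top. The point: its centre, at height 40; z up. Either way round is the same. Not the one 70 long.
Not all that is in view belongs to the job. Leave any blue look-alike of the part that bears roof_mid alone.

How it is judged:
By the outcome, as a careful person would: the job done as asked, in the order asked, and still so for the second after the job is handed in, with the robot touching nothing.
It also fails if it takes over 58 s, if anything falls off the work surface, if the arm or the gripper's body presses on something with over 40 N, if the wrist force passes 120 N, or if a joint passes its speed limit or range.

### The arm

A 7-joint arm with a two-finger parallel gripper is mounted at the origin on the work surface. World frame = base frame: x ahead of the robot, y to its left, z up, the work surface at z = 0. Lengths are in m, angles in degrees, forces in N, time in s.
With the tool pointing down it reaches from about 0.4 to 0.75 m from the base axis. Payload 19.5 kg.
Tool frame: the origin (TCP) lies midway between the tips of the shut fingers; the grasp point (between the pads) lies 19 mm behind it; z points along the fingers, y is the line along which they close (so a half turn about z gives the same grasp; the last joint's range is limited). The gripper opens to 85 mm and grips with 20 to 120 N. Pads are 22 mm wide; open, the fingers measure 114 mm over their backs; the gripper's body (76 mm by 85 mm) begins 54 mm behind the grasp point. The pads swing forward as they close: fully open they stand 13 mm farther back than shut.
Start: joints at [61.553, 40.479, -1.581, 85.061, 1.261, 54.483, -4.326], TCP at [0.253, -0.517, 0.231] pointing down, gripper open.
Joint ranges: [-155.06, 155.06], [-18.47, 123.98], [-90, 86.84], [0, 140.48], [-83.41, 263.41], [0, 116], [-161.91, 161.91]. Speed limits (degrees/s): [108.29, 108.29, 147.25, 147.25, 172.46, 172.46, 172.46].

### API

Orientations are given as a 3x3 rotation matrix whose columns are the frame's x, y, z axes.
In Python, from bench import reach, move_l, set_joints, set_gripper, hold, ik, snapshot, IKError, finish_job, recognise, outline_of, tip_of, get_t, get_joint_positions, get_qvel, get_effort, get_tcp_pos, get_tool_rot, get_ft_force, get_ft_torque, get_finger_gap, get_finger_force gives the robot as it stands. Calls block until the motion is done:
- reach(position, orientation): joint-space move of the TCP to a pose.
- move_l(position, speed=0.15, ori=None): straight line of the TCP; ori=None keeps the orientation; speed is the mean speed in m/s.
- set_joints(angles): joint-space move.
- set_gripper(opening): finger opening in m; the grip force is fixed at half the most; returns when the fingers have stopped.
- hold(seconds).
- ik(position, orientation): joint angles nearest the present ones, or None.
- snapshot(name): name is "side" or "top"; returns a dict with "frame" (480x640x3 uint8, red, green, blue), "range_z" (480x640 float32, m along the optical axis (not along the pixel's ray), 0 where there is no reading), "fx", "fy", "cx", "cy" (pixels), "k1" (the pictures are not rectified: a ray, as slopes to the right and down, at radius r is drawn at 1 + k1 r^2 times it, then the intrinsics apply), "R" (3x3) and "t" (3): a world point X has camera coordinates R X + t. Camera axes: x right, y down, z forward; pixel columns grow to the right and rows downward; lengths in m; the calibration is good to about 2 mm. A picture is of the moment at which its call begins.
A pose or a line that the arm cannot do raises IKError and nothing moves.
- finish_job(): hands the job in; it is judged then, once.
Trained networks look in the newest picture that a camera, given by its name, has taken for a name from the list of things; names that differ only in an ending like _2 or _b are one class to them, and where a whole thing is asked for, a point or a joint stands for the part that bears it (a point fixed in the world has none). Each returns a list of dicts, best first, with "conf" (0 to 1); they miss things now and then, are a little off and sometimes report something else, mostly with a low value. They report only what shows in the picture. A call takes as long as a camera call. They do not tell look-alikes from the thing itself.
- recognise(camera, label): "location" ([column, row] in pixels, amid what is visible of it).
- outline_of(camera, label): "region" (480x640 bool, what is visible of it) and "location" ([column, row] in pixels, amid what is visible of it).
- tip_of(camera, label): "location" ([column, row] in pixels: a listed point, or the origin of a listed thing).
Readings, each from a call of its own:
- get_t(): time.
- get_joint_positions(): joint angles.
- get_qvel(): joint speeds.
- get_effort(): joint torques, N m.
- get_tcp_pos(): TCP position.
- get_tool_rot(): TCP orientation.
- get_ft_force(): force on the tool from outside, world axes, zero at the start.
- get_ft_torque(): the same for the moment, N m.
- get_finger_gap(): finger opening in m.
- get_finger_force(): force on a finger pad.
Only numpy, scipy, OpenCV 4.12 (cv2) and the standard library are available. Lean on these libraries where they do the work, as an engineer would, in place of code of your own. Each camera call takes 0.05 s, during which the arm holds its last target. There are 200 camera calls.

## Working session

There is one attempt and no reset: what is moved stays moved. The work goes in short steps, each a Python script; the robot and the scene stay as the last script left them, time stands still between calls to the robot, and variables do not carry over. Pictures are saved under pics/ and viewed, at most 10 in all, crops included, and the job is handed in when it is done.

```bash
mkdir -p pics; ls; cat > h.py <<'E'
import numpy as np, cv2
from bench import *
def cloud(s):
    v,u=np.mgrid[0:480,0:640].astype(float)
    K=np.array([[s['fx'],0,s['cx']],[0,s['fy'],s['cy']],[0,0,1.]])
    p=cv2.undistortPoints(np.stack([u,v],-1).reshape(-1,1,2),K,np.array([s['k1'],0,0,0.])).reshape(480,640,2)
    z=s['range_z'].astype(float)
    c=np.dstack([p*z[...,None],z])
    w=(c-np.array(s['t']))@np.array(s['R'])
    w[z==0]=np.nan
    return w
E
python3 - <<'E'
from h import *
ims=[]
for n in('top','side'):
    s=snapshot(n); np.savez(f'{n}0.npz',**s); ims.append(s['frame'])
    cv2.imwrite(f'pics/{n}0.png',s['frame'][...,::-1])
    for l in('base_top','storey_mid','roof_mid'):
        w=cloud(s)
        for r in tip_of(n,l)+recognise(n,l): 
            c,q=np.round(r['location']).astype(int); print(n,l,r['conf'],c,q,w[min(q,479),min(c,639)].round(3))
print(get_t(),get_tool_rot().round(2) if hasattr(get_tool_rot(),'round') else get_tool_rot())
E
```

```text
pics
top base_top 0.63 310 231 [ 0.528 -0.028  0.034]
top base_top 0.59 310 237 [ 0.516 -0.027  0.03 ]
top storey_mid 0.92 172 197 [0.604 0.252 0.04 ]
top storey_mid 0.58 312 230 [ 0.53  -0.032  0.032]
top storey_mid 0.61 168 197 [0.605 0.261 0.039]
top roof_mid 0.92 428 186 [ 0.605 -0.26   0.082]
top roof_mid 0.91 490 281 [ 0.419 -0.37   0.085]
top roof_mid 0.87 502 147 [ 0.678 -0.408  0.081]
top roof_mid 0.68 412 348 [ 0.296 -0.219  0.078]
top roof_mid 0.87 489 282 [ 0.417 -0.37   0.081]
top roof_mid 0.69 500 152 [ 0.674 -0.41   0.057]
top roof_mid 0.68 423 185 [ 0.608 -0.251  0.077]
top roof_mid 0.63 415 347 [ 0.297 -0.225  0.079]
side base_top 0.58 305 249 [ 0.53  -0.048  0.034]
side base_top 0.65 303 266 [0.501 0.013 0.038]
side storey_mid 0.95 187 326 [0.6   0.265 0.037]
side storey_mid 0.24 305 247 [ 0.534 -0.056  0.033]
side storey_mid 0.78 187 324 [0.602 0.262 0.038]
side roof_mid 0.95 409 194 [ 0.402 -0.366  0.048]
side roof_mid 0.87 318 194 [ 0.603 -0.249  0.055]
side roof_mid 0.64 304 248 [ 0.535 -0.052  0.033]
side roof_mid 0.57 319 169 [ 0.675 -0.391  0.048]
side roof_mid 0.91 315 198 [ 0.611 -0.247  0.043]
side roof_mid 0.91 440 239 [ 0.275 -0.213  0.038]
side roof_mid 0.66 318 167 [ 0.68  -0.395  0.052]
0.7 [[ 0.9   0.44 -0.  ]
 [ 0.44 -0.9   0.  ]
 [ 0.   -0.   -1.  ]]
```

View pics/top0.png

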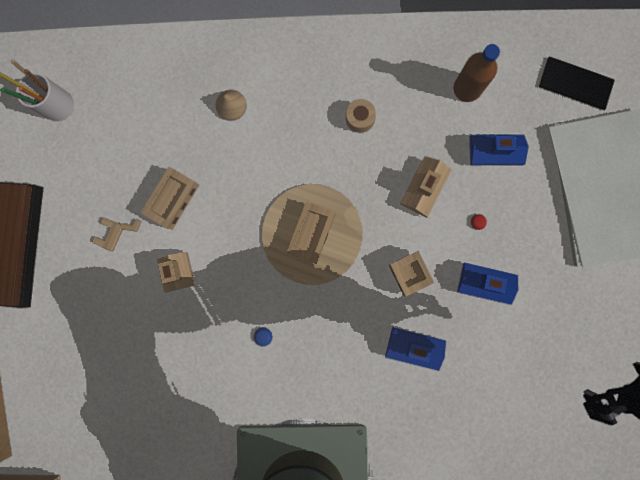

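View pics/side0.png

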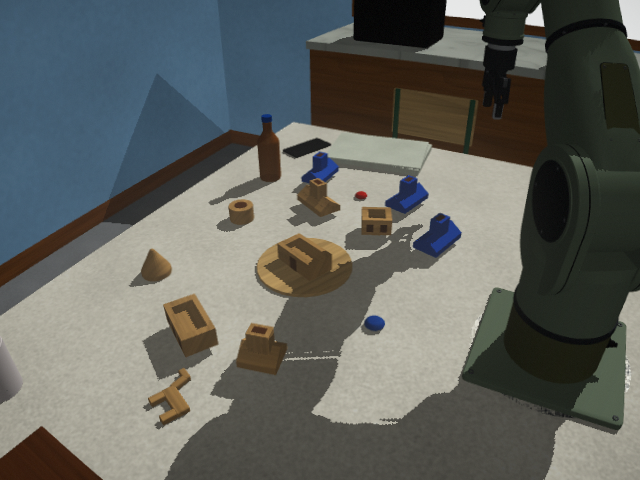

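The top picture shows two wooden storeys. The one at (170,197) is long and fits; the one at (411,273) is about 70 long. There are also two wooden roofs: (427,186) is long and fits, (175,271) is short. The three blue ones at (498,150), (488,283) and (416,348) are look-alikes. The base at (310,232) may have something lying on it, so I'll enlarge all of these in one crop.

```bash
python3 - <<'E'
from h import *
s=dict(np.load('top0.npz')); f=s['frame'][...,::-1]; g=dict(np.load('side0.npz'))['frame'][...,::-1]
def c(f,x,y,h=45): return cv2.resize(f[y-h:y+h,x-h:x+h],(260,260),interpolation=cv2.INTER_CUBIC)
a=np.hstack([c(f,310,232),c(f,170,197),c(f,427,186)]);b=np.hstack([c(g,308,258),c(g,190,324),c(g,320,196)])
im=np.vstack([a,b]); im=np.clip(im*1.6,0,255).astype(np.uint8)
cv2.imwrite('pics/crop0.png',im)
w=cloud(s)
# heights map around the base
print((w[185:285:5,260:365:5,2]*1000).round(0))
for n,(x0,x1,y0,y1),lo,hi in [('st',(130,215,155,240),.035,.08),('rf',(395,460,145,225),.008,.1),('board',(255,370,175,290),.004,.1)]:
    p=w[y0:y1,x0:x1].reshape(-1,3);p=p[(p[:,2]>lo)&(p[:,2]<hi)]
    print(n,p.mean(0).round(4),np.percentile(p[:,2],[5,50,95]).round(4),cv2.minAreaRect((p[:,:2]*1000).astype(np.float32)))
E
```

```text
[[ 1. -0. -2. -0. -2.  0. -2.  2.  8. 11. nan  8.  9.  2.  2. -0. -4.  0.
   1. -2.  3.]
 [ 1. -0.  0. -0.  3. -6.  7.  6. 10.  6.  9.  4.  9.  7.  7.  8. -0.  3.
   2. -1.  0.]
 [ 1. -2. -3.  4.  8.  9.  8. 10.  4.  8.  4.  9.  4. 10. 10. 11.  8. -2.
  -1.  4.  0.]
 [ 1.  3.  0.  7.  7.  8.  7.  9.  6. 10.  8.  5.  9.  7. 10. 13.  9.  9.
  -2.  2. -2.]
 [-0.  1.  3.  5.  8.  7.  7.  9.  6. 49. 51. 48.  9.  6.  6.  8.  9.  5.
  12.  1.  1.]
 [ 2. -3. 13.  8. 10.  8.  8. 13. 11. 49. 50. 48. 48. 47. 51.  7.  7.  7.
  11. 11. -3.]
 [ 2.  5.  8.  8.  6.  3.  7.  4. 11. 46. 34. 35. 30. 46. 43.  8.  7.  8.
   8.  5. -3.]
 [ 2. 12. 11.  6.  7.  8.  7.  6. 50. 33. 33. 31. 31. 33. 48.  5.  8.  7.
   6.  4.  4.]
 [ 1. nan  8.  9.  8. 10.  7.  8. 51. 30. 30. 29. 28. 47. 33.  7.  7.  5.
   8.  8.  9.]
 [-2.  9.  8.  6.  9.  8.  9. 46. 48. 30. 33. 32. 33. 48.  7.  8.  5. 12.
   8.  7. 10.]
 [-2.  9.  8.  8.  5. 10. 10. 49. 33. 32. 32. 33. 47. 48.  9.  5.  5.  9.
   6.  9.  7.]
 [ 2. 10. 10.  9.  8.  7.  7. 49. 33. 29. 31. 35. 48. 19.  7.  8.  9.  7.
   6.  8.  5.]
 [ 0.  5. 10. 10. 10.  7. 50. 45
[... 438 characters left out ...]
  7.  6.  5.  7.  7. 12.  8.  8.  7.  6. 10.  6.
   1. -3. -3.]
 [ 5.  1. -0. -1. -1.  7.  9.  5.  7.  9.  8.  8.  7.  9.  5. 11.  4.  0.
   0.  2. -1.]
 [-1. -2.  2.  1.  2. -1.  2.  8.  8. 10.  8.  6.  8.  8.  7. -2. -1.  0.
   2.  2.  3.]]
st [0.6025 0.2571 0.047 ] [0.0364 0.0505 0.0563] ((603.5823364257812, 257.3534240722656), (66.10009765625, 110.7569580078125), 58.140098571777344)
rf [ 0.612  -0.2622  0.0453] [0.0275 0.0392 0.0812] ((614.8192138671875, -265.3349304199219), (62.53205871582031, 112.47528839111328), 61.123565673828125)
board [ 0.5241 -0.03    0.0151] [0.0049 0.0086 0.048 ] ((529.6415405273438, -29.838623046875), (236.97943115234375, 237.81016540527344), 88.67916107177734)
```

View pics/crop0.png

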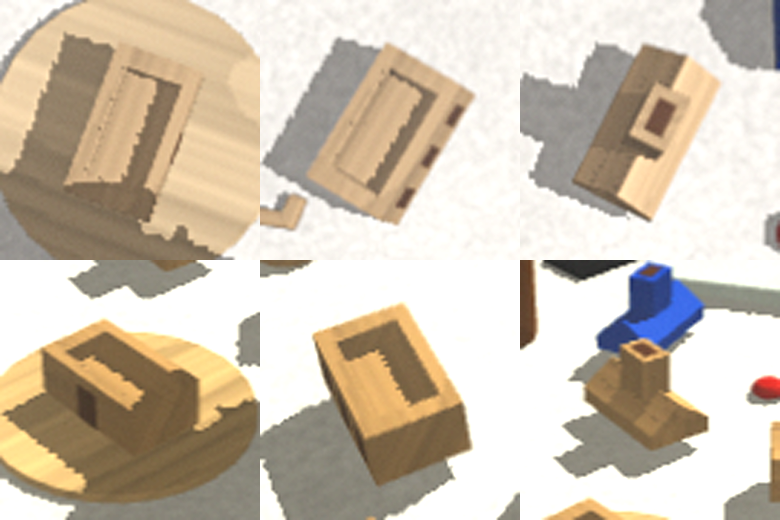

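The crop confirms it: the base notch is empty, the storey at (170,197) has three windows and measures 111 x 66, and the roof at (427,186) measures 112 x 62. Both match the long pieces. Next I'll fit the poses with height-map templates.

```bash
cat >> h.py <<'E'
from scipy.optimize import minimize
def rect(x,y,a,b): return (abs(x)<a/2)&(abs(y)<b/2)
def hm(k,x,y,z0=0):
    h=np.full(x.shape,z0*1.)
    if k=='base':
        h[np.hypot(x,y)<.105]=.008; h[rect(x,y,.11,.062)]=.048; h[rect(x,y,.08,.04)]=.032
    if k=='st': h[rect(x,y,.11,.062)]=z0+.054; h[rect(x,y,.08,.04)]=z0+.038
    if k=='rf':
        m=rect(x,y,.11,.062); h[m]=z0+.05-.022*abs(y[m])/.031; h[rect(x,y,.04,.028)]=z0+.08
    return h
def fit(k,P,c0,yaw0,rad,z0=0,zmin=-.02):
    P=P[np.isfinite(P).all(1)]; P=P[(np.hypot(*(P[:,:2]-c0).T)<rad)&(P[:,2]>zmin)]
    def cost(p):
        d=P[:,:2]-p[:2]; c,s=np.cos(p[2]*10),np.sin(p[2]*10)
        return np.minimum(abs(P[:,2]-hm(k,c*d[:,0]+s*d[:,1],-s*d[:,0]+c*d[:,1],z0)),.012).mean()*1000
    best=None
    for y in yaw0:
        x0=np.r_[c0,np.radians(y)/10]
        for it in range(3):
            r=minimize(cost,x0,method='Nelder-Mead',options=dict(initial_simplex=x0+np.vstack([np.zeros(3),np.diag([.006,.006,.015])]),xatol=1e-5,fatol=1e-5)); x0=r.x
        if best is None or r.fun<best[1]: best=(x0*[1,1,np.degrees(10)],r.fun)
    return best
E
python3 - <<'E'
from h import *
W=[cloud(dict(np.load(n+'0.npz'))).reshape(-1,3) for n in('top','side')]
for P,nm in [(W[0],'top'),(W[1],'side'),(np.vstack(W),'both')]:
    for k,c,r in [('base',(.527,-.03),.1),('st',(.603,.257),.075),('rf',(.613,-.264),.075)]:
        b=fit(k,P,np.array(c),range(0,180,20),r); print(nm,k,b[0].round(4),round(b[1],2))
# obstacles in storey local frame
P=np.vstack(W)
np.save('W0.npy',P)
E
```

```text
top base [ 5.25200e-01 -2.93000e-02  1.58215e+02] 1.76
top st [  0.6039   0.2578 149.4057] 3.09
top rf [  0.6154  -0.2658 -28.9855] 2.13
side base [ 5.240000e-01 -3.010000e-02  1.574812e+02] 3.3
side st [  0.6001   0.2566 -32.0677] 3.83
side rf [  0.6132  -0.2644 -28.6421] 5.1
both base [  0.5251  -0.0294 -21.7579] 2.33
both st [  0.6023   0.2564 148.8264] 3.68
both rf [  0.6144  -0.2652 151.0169] 3.06
```

```bash
cat >> h.py <<'E'
ST=np.array([.603,.257,-31.2]); RF=np.array([.6148,-.2655,-28.9]); BA=np.array([.5250,-.0295,-21.9])
def rot(yaw):
    c,s=np.cos(np.radians(yaw)),np.sin(np.radians(yaw)); return np.array([[c,s,0],[s,-c,0],[0,0,-1.]])
def best(pos,yaw):
    q0=np.array(get_joint_positions()); o=[]
    for y in(yaw,yaw+180):
        q=ik(pos,rot(y))
        if q is not None: o.append((abs(np.array(q)-q0).max(),y))
    return min(o)
def stat(m): print(m,round(get_t(),2),np.round(get_tcp_pos(),4),'gap',round(get_finger_gap(),4),'F',np.round(get_ft_force(),1))
E
python3 - <<'E'
from h import *
P=np.load('W0.npy');P=P[np.isfinite(P).all(1)]
for n,p,zl in(('st',ST,.02),('rf',RF,.05)):
    d=P[:,:2]-p[:2];c,s=np.cos(np.radians(p[2])),np.sin(np.radians(p[2]))
    x=c*d[:,0]+s*d[:,1];y=-s*d[:,0]+c*d[:,1]
    m=(abs(x)<.02)&(abs(y)>.036)&(abs(y)<.065)&(P[:,2]>zl); print(n,m.sum())
print(best([*ST[:2],.012],ST[2]),best([*ST[:2],.2],ST[2]),best([*BA[:2],.2],BA[2]),best([*RF[:2],.05],RF[2]),get_joint_positions())
y=best([*ST[:2],.2],ST[2])[1]
reach([*ST[:2],.16],rot(y)); stat('above')
move_l([*ST[:2],.012],.12); stat('down')
set_gripper(.04); stat('closed')
s=snapshot('side'); cv2.imwrite('pics/g1.png',s['frame'][240:400,110:280][...,::-1].repeat(3,0).repeat(3,1))
E
```

```text
st 0
rf 0
(np.float64(78.81912583568987), np.float64(148.8)) (np.float64(75.23845956243605), np.float64(148.8)) (np.float64(45.0460064431504), np.float64(158.1)) (np.float64(62.93118836140248), np.float64(151.1)) [61.55272392 40.47869948 -1.57975804 85.06013909  1.25956532 54.48269749
 -4.325258  ]
above 3.69 [0.6034 0.2562 0.1601] gap 0.0851 F [-0.6 -0.4 -0.4]
down 5.08 [0.6033 0.2571 0.0127] gap 0.0855 F [ 0.1 -1.2 -0.7]
closed 5.42 [0.6033 0.2571 0.0126] gap 0.0614 F [-1.1 -1.4  6.4]
```

View pics/g1.png

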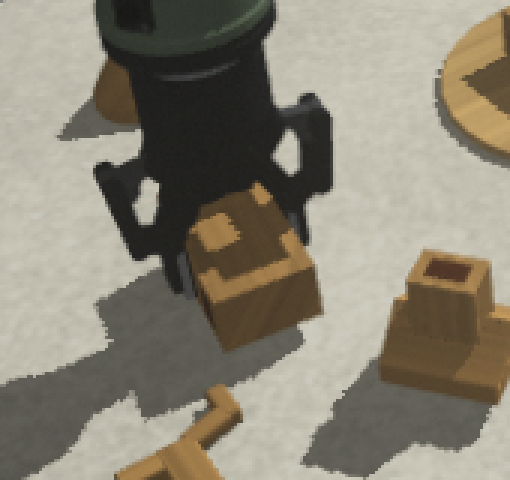

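The gripper holds the storey across its 62 mm width (gap 61 mm). Next: lift, carry and lower it.

```bash
python3 - <<'E'
from h import *
p=get_tcp_pos(); move_l([p[0],p[1],.14],.15); stat('lift')
y=best([*BA[:2],.14],BA[2])[1]
move_l([*BA[:2],.14],.2,rot(y)); stat('over')
# measured in-hand offset along x, side camera
s=snapshot('side'); P=cloud(s).reshape(-1,3); np.save('Wh.npy',P)
cv2.imwrite('pics/h1.png',s['frame'][140:320,210:410][...,::-1].repeat(3,0).repeat(3,1))
P=P[np.isfinite(P).all(1)]; d=P[:,:2]-BA[:2];c,sn=np.cos(np.radians(BA[2])),np.sin(np.radians(BA[2]))
x=c*d[:,0]+sn*d[:,1];yy=-sn*d[:,0]+c*d[:,1]
m=(P[:,2]>.15)&(P[:,2]<.176)&(abs(x)<.08)&(abs(yy)<.025); print(m.sum(),np.percentile(x[m],[1,3,50,97,99]).round(4))
E
```

```text
lift 6.47 [0.6029 0.2569 0.1391] gap 0.0615 F [-0.7 -0.1 -1.8]
over 8.11 [ 0.5252 -0.0285  0.14  ] gap 0.0613 F [ 0.4 -0.5 -1.1]
475 [-0.0583 -0.0577 -0.0192  0.0375  0.0394]
```

View pics/h1.png

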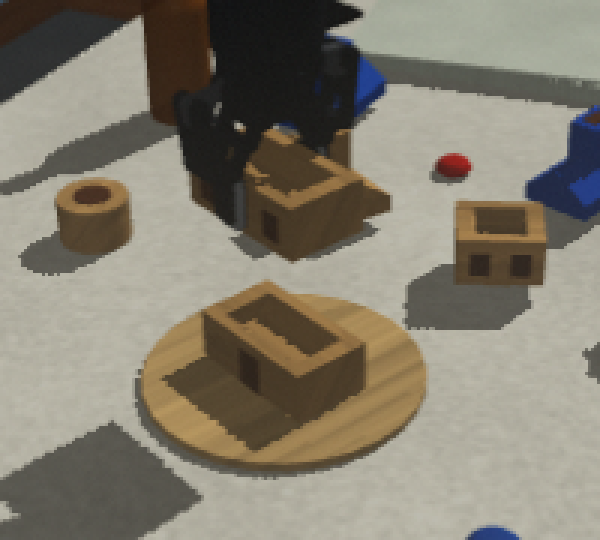

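The storey hangs straight above the base. Its near end is about 1.5 mm too far along -x, so I'll shift it by that much and lower it.

```bash
python3 - <<'E'
from h import *
a=np.radians(BA[2]); t=BA[:2]+.0015*np.array([np.cos(a),np.sin(a)])
move_l([*t,.062],.1); stat('near')
z=.062
while z>.044:
    z-=.002; move_l([*t,z],.04)
    if get_ft_force()[2]>8: break
stat('seat')
set_gripper(.085); stat('open')
p=get_tcp_pos(); move_l([p[0],p[1],.2],.2); stat('up')
y=best([*RF[:2],.2],RF[2])[1]
reach([*RF[:2],.2],rot(y)); stat('roof above')
W=[]
for n in('top','side'):
    s=snapshot(n); P=cloud(s).reshape(-1,3); W.append(P)
    if n=='side': cv2.imwrite('pics/s1.png',s['frame'][200:320,230:390][...,::-1].repeat(4,0).repeat(4,1))
    b=fit('st',P,BA[:2],[BA[2]],.06,.034,.04); print(n,b[0].round(4),b[1])
    Q=P[np.isfinite(P).all(1)];m=(np.hypot(*(Q[:,:2]-BA[:2]).T)<.06)&(Q[:,2]>.083);A=np.c_[Q[m][:,:2]-BA[:2],np.ones(m.sum())];print(m.sum(),np.linalg.lstsq(A,Q[m][:,2],rcond=None)[0].round(4))
E
```

```text
near 9.09 [ 0.5266 -0.03    0.0625] gap 0.0613 F [-0.3 -0.1 -1.9]
seat 11.09 [ 0.5266 -0.0301  0.0466] gap 0.0611 F [-3.5 -0.5 15.7]
open 11.46 [ 0.5264 -0.0301  0.0459] gap 0.0849 F [-0.5  0.9  0.2]
up 12.38 [ 0.526  -0.0302  0.1991] gap 0.0848 F [ 0.1  0.5 -0.4]
roof above 13.37 [ 0.615  -0.2637  0.1997] gap 0.0848 F [-0.6  1.4 -0.6]
top [  0.527   -0.0286 -21.8418] 2.4441248317211235
978 [ 0.     -0.0007  0.0878]
side [  0.5259  -0.0278 -22.3139] 6.852529691425256
613 [-0.0021 -0.0089  0.0877]
```

View pics/s1.png

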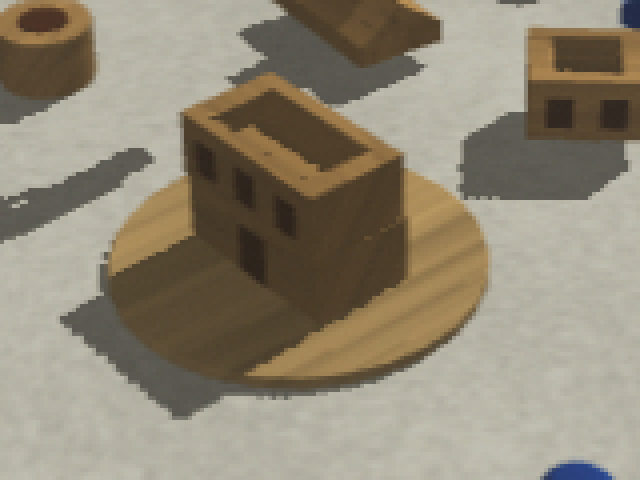

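The storey is seated: its top is at 87.8 mm (88 expected), level, and flush with the base. Now the roof.

```bash
python3 - <<'E'
from h import *
move_l([*RF[:2],.049],.15); stat('down')
set_gripper(.01); stat('closed')
p=get_tcp_pos(); zg=p[2]; move_l([p[0],p[1],zg+.15],.15); stat('lift')
y=best([*BA[:2],zg+.15],BA[2])[1]
move_l([*BA[:2],zg+.13],.2,rot(y)); stat('over')
s=snapshot('side'); P=cloud(s).reshape(-1,3)
cv2.imwrite('pics/h2.png',s['frame'][100:320,210:410][...,::-1].repeat(2,0).repeat(2,1))
P=P[np.isfinite(P).all(1)]; d=P[:,:2]-BA[:2];c,sn=np.cos(np.radians(BA[2])),np.sin(np.radians(BA[2]))
x=c*d[:,0]+sn*d[:,1];yy=-sn*d[:,0]+c*d[:,1]
for lo,hi in((.075,.086),(.146,.157)):
    m=(P[:,2]>lo)&(P[:,2]<hi)&(abs(x)<.08)&(abs(yy)<.03); print(m.sum(),np.percentile(x[m],[1,3,10,50,97,99]).round(4))
print('zg',zg)
E
```

```text
down 14.62 [ 0.6152 -0.2656  0.05  ] gap 0.0848 F [-0.2 -0.4 -0.1]
closed 15.18 [ 0.6148 -0.2657  0.0493] gap 0.0272 F [-2.2 -0.5  5.5]
lift 16.33 [ 0.6145 -0.2656  0.1984] gap 0.0268 F [-0.4  1.  -1.6]
over 17.75 [ 0.5253 -0.0305  0.1792] gap 0.0276 F [ 0.7 -0.1 -0.8]
268 [-0.0562 -0.0554 -0.0547 -0.0126  0.043   0.0438]
202 [-0.0576 -0.0572 -0.0564 -0.0537  0.0479  0.0499]
zg 0.04928339891537846
```

View pics/h2.png

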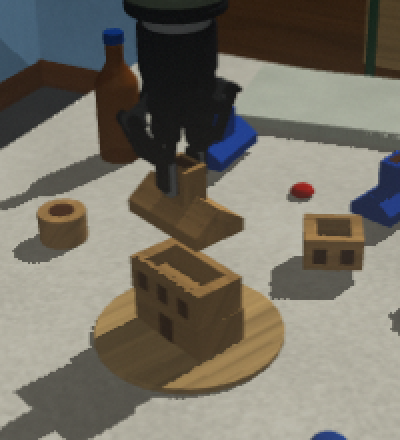

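The roof hangs level above the storey, again about 1.5 mm towards -x. I'll apply the same shift and seat it.

```bash
python3 - <<'E'
from h import *
a=np.radians(BA[2]); t=BA[:2]+.0015*np.array([np.cos(a),np.sin(a)])
z=.0493+.074+.016
move_l([*t,z],.1); stat('near')
while z>.0493+.071:
    z-=.002; move_l([*t,z],.04)
    if get_ft_force()[2]>8: break
stat('seat')
set_gripper(.085); stat('open')
p=get_tcp_pos(); move_l([p[0],p[1],.26],.15)
reach([.42,.25,.3],rot(best([.42,.25,.3],0)[1])); stat('away')
ims=[]
for n in('top','side'):
    s=snapshot(n); P=cloud(s).reshape(-1,3)
    sl=(slice(170,290),slice(250,370)) if n=='top' else (slice(170,310),slice(235,375))
    ims.append(cv2.resize(np.ascontiguousarray(s['frame'][sl][...,::-1]),(390,390),interpolation=cv2.INTER_CUBIC))
    b=fit('rf',P,BA[:2],[BA[2]],.06,.074,.09); print(n,b[0].round(4),b[1])
    Q=P[np.isfinite(P).all(1)];m=(np.hypot(*(Q[:,:2]-BA[:2]).T)<.06)
    print(np.percentile(Q[m][:,2],[90,99]).round(4), np.median(Q[m][:,2][Q[m][:,2]>.146]))
cv2.imwrite('pics/f.png',np.hstack(ims))
E
```

```text
near 18.35 [ 0.5265 -0.03    0.1396] gap 0.027 F [-0.2 -0.8 -0.9]
seat 20.6 [ 0.5264 -0.0307  0.1227] gap 0.027 F [-11.1  -5.7  38.5]
open 21.2 [ 0.5264 -0.03    0.1212] gap 0.0853 F [-0.4  0.4 -0.8]
away 23.43 [0.4207 0.2489 0.2996] gap 0.0853 F [ 0.2 -0.8 -1.2]
top [  0.5263  -0.0289 -21.7154] 1.7083710666239063
[0.1524 0.1561] 0.1540233543394912
side [  0.5244  -0.0283 -21.4906] 5.280871479002428
[0.1349 0.1555] 0.15396794130636884
```

View pics/f.png

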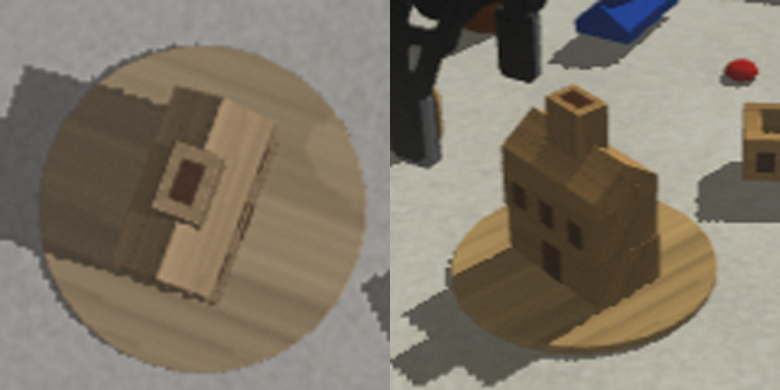

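The house is complete and flush. The chimney top is at 154.0 mm, exactly as expected, the yaw matches the base, and the gripper is clear.

```bash
python3 -c "from bench import *; print(finish_job())"
```

```text
the job is handed in; nothing more can be done
None
```

The job is handed in: the long storey and long roof are both seated fully home, upright and lined up with the house to within about 2 mm, and the gripper is clear; it took about 23.5 s of the 58 s allowed.

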